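# Select the square form post on the bench bender

### The arm

A 6-joint arm with a two-finger parallel gripper is mounted at the origin on a cart in front of the work surface, level with it; the furniture and walls round the work are solid. World frame = base frame: x ahead of the robot, y to its left, z up, the work surface at z = 0. Lengths are in mm, angles in rad, forces in N, time in s.
With the tool pointing down it reaches from about 275 to 725 mm from the base axis. Payload 5.6 kg.
Tool frame: the origin (TCP) lies midway between the tips of the shut fingers; the grasp point (between the pads) lies 19 mm behind it (bot.grip_point_offset is the distance from the TCP to the grasp point, in mm); z points along the fingers, y is the line along which they close (so a half turn about z gives the same grasp; the last joint's range is limited). The gripper opens to 85 mm and grips with 20 to 120 N. Pads are 22 mm wide; open, the fingers measure 114 mm over their backs; the gripper's body (76 mm by 85 mm) begins 54 mm behind the grasp point. The pads swing forward as they close: fully open they stand 13 mm farther back than shut.
Start: joints at [-0.941, 0.255, 0.108, 0, -1.424, -0.285], TCP at [185.924, -517.615, 231.283] pointing down, gripper open.
Joint ranges: [-2.95, 2.95], [-1.21, 1.97], [-1.09, 1.5], [-2.87, 1.71], [-2.94, -0.07], [-3.05, 3.05]. Speed limits (rad/s): [2.57, 2.57, 3.14, 3.14, 3.14, 3.14].

### API

Orientations are given as a rotation vector (axis times angle).
In Python, from station import bot gives the robot as it stands. Calls block until the motion is done:
- bot.goto(position, orientation): joint-space move of the TCP to a pose.
- bot.move_straight(position, rate=150, ori=None): straight line of the TCP; ori=None keeps the orientation; rate is the mean speed in mm/s.
- bot.move_j(angles): joint-space move.
- bot.grip(opening): finger opening in mm; the grip force is fixed at half the most; returns when the fingers have stopped.
- bot.pause(seconds).
- bot.inverse_kinematics(position, orientation): joint angles nearest the present ones, or None.
- bot.get_state(): the state.
- bot.get_image(name): name is "side" or "top" or "wrist"; returns the picture (480x640x3 uint8, red, green, blue); there is no depth.
- bot.camera_model(name): a dict with "intrinsics" (3x3 intrinsics, pixels), "k1" (the pictures are not rectified: a ray, as slopes to the right and down, at radius r is drawn at 1 + k1 r^2 times it, then the intrinsics apply), "rvec" (rotation vector, rad) and "tvec" (3), from world to camera coordinates, as OpenCV has them; the wrist camera has in their place "mount" (4x4, takes a point from camera to tool coordinates, whose origin is the TCP and whose axes are the flange's). Camera axes: x right, y down, z forward; pixel columns grow to the right and rows downward; lengths in mm; the calibration is good to about 2 mm. A picture is of the moment at which its call begins: read the wrist's pose just before it. camera_model takes no time and is no camera call.
A pose or a line that the arm cannot do raises bot.Unreachable and nothing moves.
- bot.close_job(): hands the job in; it is judged then, once.
Trained networks look in the newest picture that a camera, given by its name, has taken for a name from the list of things; names that differ only in an ending like _2 or _b are one class to them, and where a whole thing is asked for, a point or a joint stands for the part that bears it (a point fixed in the world has none). Each returns a list of dicts, best first, with "confidence" (0 to 1); they miss things now and then, are a little off and sometimes report something else, mostly with a low value. They report only what shows in the picture. A call takes as long as a camera call.
- bot.spot_in(name, camera): "rect" ([centre column, centre row, width, height] in pixels, round what is visible of it).
The state is a dict: "time_s": time; "qpos": joint angles; "dq": joint speeds; "joint_efforts": joint torques, N m; "ee_pos": TCP position; "tool_rot": TCP orientation; "force": force on the tool from outside, world axes, zero at the start; "moment": the same for the moment, N m; "width": finger opening in mm; "grasp_force": force on a finger pad.
Only numpy, scipy, OpenCV 4.12 (cv2) and the standard library are available. Lean on these libraries where they do the work, as an engineer would, in place of code of your own. Each camera call takes 0.05 s, during which the arm holds its last target. There are 200 camera calls.

### The job

On the bench bender, push the upright tab of the selector arm sideways, without pinching it, until the arm points at the middle of the square form post; then press the black cap in the hub fully down to lock it there. Never have the cap down while the arm points elsewhere, and leave the loose things lying on and around the bender where they are.

Things in the scene. Friction and masses are not known exactly. Their poses are not given: they have to be found in the camera images.
- bender_base: base of the bench bender: dark steel round plate, 250 mm across, 14 mm thick, bolted to the bench (its place and turn differ each time). Origin: centre of its underside, on the vertical pivot axis of the arm; z up. Six form posts stand on it at 100 mm from the axis, at -96, -64, -32, 32, 64 and 96 degrees (positive counterclockwise seen from above) from the plate's own -x direction; which post stands where differs each time
- hub (a point): centre of the top of the fixed steel hub collar (48 mm across, top 40 mm above the bench), on the pivot axis
- selector (a joint): angle of the steel selector arm about the vertical pivot axis, rad, positive counterclockwise seen from above; 0 = arm along the plate's own -x; stops at -1.95 and 1.95. It starts between -0.17 and 0.17, in the wide gap between the two middle posts. Plain friction of 0.2 N m (about 3 N at the tab), no clicks: it stays where it is left. The arm is a 22 mm wide bar, 18 to 30 mm above the bench, from the hub to a pointed nose 82 mm from the axis
- tab (a point): middle of the top of the upright tab on the arm, 66 mm from the axis, 72 mm above the bench. The tab is a flat steel plate standing on edge along the arm: 24 mm long along the arm (54 to 78 mm from the axis), 15 mm thick across it, from 30 to 72 mm above the bench; pushing one of its two broad faces sideways turns the arm
- aim (a point): the point the arm points at: on the arm's centre line 100 mm from the axis (18 mm beyond the nose), 30 mm above the bench; it turns with the arm and passes over the posts' axes
- lock_cap (a joint): travel of the lock cap, m: 0 = up (starts here), 0.008 = fully down on its stop. Plain friction of 4 N, no spring: it stays where it is pressed
- cap_top (a point): middle of the top of the lock cap, a black round cap 32 mm across (flat top 24 mm) in the hub on the pivot axis; top 50 mm above the bench when up (10 mm above the collar), 42 mm when fully down
- square_post: the square form post: steel block 24 x 24 mm, 26 mm high, the only post that is square seen from above. Origin: centre of its underside, on the plate, 14 mm above the bench. Fixed
- thick_post: another steel form post, 26 mm high: thick round post, 26 mm across. Origin: centre of its underside. Fixed
- thin_post: another steel form post, 26 mm high: thin round pin, 10 mm, on an 18 mm foot. Origin: centre of its underside. Fixed
- cone_post: another steel form post, 26 mm high: cone, 26 mm at the foot, 8 mm at the top. Origin: centre of its underside. Fixed
- tube_post: another steel form post, 26 mm high: tube, 26 mm across with an 18 mm hole. Origin: centre of its underside. Fixed
- blade_post: another steel form post, 26 mm high: narrow blade 6 x 26 mm on an 18 mm round foot. Origin: centre of its underside. Fixed
- bend_die3: bystander: small grey V-block die, 46 x 30 x 20 mm, loose on the back of the plate. Origin: centre of its underside
- bend_die1: bystander: small black V-block die, 50 x 22 x 20 mm, loose on the back of the plate. Origin: centre of its underside
- taped_block: bystander: black taped block, 31 x 73 x 30 mm, loose on the bench to the left. Origin: centre of its underside
- marker_pen: bystander: marker pen, 16 x 122 x 17 mm, loose on the bench to the right. Origin: centre of its underside
- long_pliers: bystander: pliers, 178 x 56 x 18 mm, loose on the bench to the left. Origin: centre of its underside
- black_tape: bystander: roll of black tape, 72 mm across, 18 mm high, loose on the bench to the right. Origin: centre of its underside
- dust_brush: bystander: dust brush, 215 mm long, 25 mm high, loose on the bench to the right. Origin: centre of its underside

How it is judged (in metres and radians):
On the way, in this order (a step that is already met when the one before it is completed fails the run):
1. the arm points at the square post while the cap is still up (horizontal distance between aim and square_post below 0.009 m and value of joint lock_cap below 0.003 m), for 0.2 s.
2. the cap is pressed fully down (horizontal distance between aim and square_post below 0.009 m and value of joint lock_cap above 0.0065 m), for 0.2 s.
At the end, for the whole second after the job is handed in: the arm points at the square post (its aim point within 9 mm of the post's axis, seen from above, about 5 degrees), is at rest, and the lock cap is fully down (at least 6.5 of its 8 mm) (all of step 2 and velocity of joint selector between -0.05 and 0.05 rad/s); the robot touches nothing.
It fails at once if the tab is pinched: fingers press on both of its faces at once (contact force between the fingers and selector_c4 above 1.5 N and contact force between the fingers and selector_c5 above 1.5 N).
It fails at once if the cap is down by more than 4 mm while the aim point is more than 12 mm from the square post (value of joint lock_cap above 0.004 m and horizontal distance between aim and square_post above 0.012 m).
It fails at once if a loose bystander is moved by more than 20 mm (distance of any of bend_die3, bend_die1, taped_block, marker_pen, long_pliers, black_tape, dust_brush from where it was at the start of the episode above 0.02 m).
It also fails if it takes over 48 s, if anything falls off the work surface, if the arm or the gripper's body presses on something with over 40 N, if the wrist force passes 120 N, or if a joint passes its speed limit or range.

## Working session

There is one attempt and no reset: what is moved stays moved. The work goes in short steps, each a Python script; the robot and the scene stay as the last script left them, time stands still between calls to the robot, and variables do not carry over. Pictures are saved under pics/ and viewed, at most 10 in all, crops included, and the job is handed in when it is done.

```bash
mkdir -p pics; cat > h.py <<'E'
import numpy as np, cv2
from station import bot
from scipy.spatial.transform import Rotation as R
def cam(name, st=None):
    m=bot.camera_model(name); K=np.array(m["intrinsics"],float); k1=m["k1"]
    if "mount" in m:
        st=st or bot.get_state(); M=np.array(m["mount"],float); T=np.eye(4)
        T[:3,:3]=R.from_rotvec(st["tool_rot"]).as_matrix(); T[:3,3]=st["ee_pos"]
        W=np.linalg.inv(T@M); return K,k1,W[:3,:3],W[:3,3]
    return K,k1,R.from_rotvec(np.ravel(m["rvec"])).as_matrix(),np.ravel(m["tvec"])
def proj(c,P):
    K,k1,Rm,t=c; q=np.atleast_2d(P)@Rm.T+t; s=q[:,:2]/q[:,2:]
    s=s*(1+k1*(s**2).sum(1,keepdims=True)); return s*[K[0,0],K[1,1]]+K[:2,2]
def unproj(c,uv,z):
    K,k1,Rm,t=c; d=(np.array(uv,float)-K[:2,2])/[K[0,0],K[1,1]]; s=d.copy()
    for _ in range(20): s=d/(1+k1*(s@s))
    r=Rm.T@np.r_[s,1]; o=-Rm.T@t; return o+r*(z-o[2])/r[2]
def save(im,n): cv2.imwrite(f"pics/{n}.png",im[:,:,::-1])
E
python3 - <<'E'
from h import *
for n in("top","side"):
    im=bot.get_image(n); save(im,n+"0"); c=cam(n); print(n,-c[2].T@c[3])
    for o,z in(("cap_top",50),("bender_base",7),("square_post",40),("tab",60),("thick_post",40),("thin_post",40),("cone_post",40),("tube_post",40),("blade_post",40)):
        for d in bot.spot_in(o,n)[:2]: print(o,np.round(d["rect"]),round(d["confidence"],2),unproj(c,d["rect"][:2],z).round())
print(bot.get_state())
E
```

```text
top [ 466.94732638  -14.54385143 1300.77408885]
cap_top [424. 235.  49.  12.] 0.66 [ 602. -307.   50.]
bender_base [290. 249.  88.  97.] 0.94 [560.  47.   7.]
square_post [325. 234.  10.  11.] 0.45 [601. -47.  40.]
tab [289. 256.  23.  41.] 0.9 [537.  45.  60.]
tab [447. 213.  31.  26.] 0.35 [ 658. -365.   60.]
thick_post [317. 273.   8.   8.] 0.45 [496. -28.  40.]
thick_post [423. 234.  48.  12.] 0.28 [ 605. -306.   40.]
cone_post [326. 255.  10.   9.] 0.47 [543. -51.  40.]
tube_post [260. 271.  10.   8.] 0.39 [498. 121.  40.]
blade_post [288. 258.  28.  41.] 0.63 [535.  50.  40.]
blade_post [280. 285.   9.   5.] 0.49 [464.  68.  40.]
side [328.49830302 947.28183678 872.10470558]
cap_top [322. 315.   9.  14.] 0.5 [539. 177.  50.]
cap_top [327. 275.  16.   8.] 0.46 [559.  67.  50.]
bender_base [326. 289. 121.  87.] 0.78 [561.  61.   7.]
tab [337. 277.  54.  41.] 0.74 [536.  77.  60.]
thick_post [366. 264.  10.  16.] 0.53 [493.  -1.  40.]
thick_post [346. 253.   6.  14.] 0.16 [542. -22.  40.]
thin_post [321. 315.  13.  13.] 0.41 [541. 168.  40.]
cone_post [345. 252.   7.  12.] 0.68 [5
[... 262 characters left out ...]
.] 0.46 [557.  60.  40.]
{'time_s': 1.0, 'qpos': array([-9.41373429e-01,  2.55087733e-01,  1.08195609e-01, -6.36918306e-06,
       -1.42391455e+00, -2.84583206e-01]), 'dq': array([ 0.00035638, -0.00106501,  0.00239573,  0.0017    , -0.00146936,
       -0.00014837]), 'joint_efforts': array([ 3.56237515e-04, -3.86410940e+01,  2.38069296e+01,  5.36797062e+00,
       -6.18948598e-04, -1.19848571e-05]), 'ee_pos': array([ 185.93448701, -517.6020035 ,  231.28691317]), 'tool_rot': array([-5.38991415e-01,  3.09500983e+00,  1.89577748e-05]), 'force': array([ 0.36204168,  0.89237467, -0.35518603]), 'moment': array([-0.02604538,  0.02537014, -0.00299777]), 'grasp_force': 0.0, 'width': 85.36325169585395}
```

```bash
python3 - <<'E'
from h import *
print(np.round(bot.camera_model("wrist")["mount"],2).tolist())
im=cv2.imread("pics/top0.png"); cv2.imwrite("pics/top0c.png",cv2.resize(im[180:320,210:390],None,fx=4,fy=4,interpolation=cv2.INTER_CUBIC))
for p in ([500,45,260],[480,40,240],[450,40,220]):
    try: bot.goto(p,[0,np.pi,0]); break
    except bot.Unreachable: print("unreach",p)
bot.grip(0)
st=bot.get_state(); im=bot.get_image("wrist"); save(im,"w1"); c=cam("wrist",st); print(st["ee_pos"],st["time_s"],-c[2].T@c[3],c[2][2])
for o,z in(("cap_top",50),("bender_base",7),("square_post",40),("tab",72),("thick_post",40),("thin_post",40),("cone_post",40),("tube_post",40),("blade_post",40)):
    for d in bot.spot_in(o,"wrist")[:2]: print(o,np.round(d["rect"]),round(d["confidence"],2),unproj(c,d["rect"][:2],z).round())
E
```

```text
[[-0.0, -0.96, -0.27, 67.11], [1.0, -0.0, -0.0, 0.5], [0.0, -0.27, 0.96, -141.82], [0.0, 0.0, 0.0, 1.0]]
[500.02223415  45.02758394 259.98727805] 4.0667 [432.70590195  45.67653608 401.80591493] [ 0.26601446 -0.00114521 -0.96396836]
cap_top [ 31. 293.  62.  26.] 0.62 [ 581. -259.   50.]
cap_top [314. 272.  30.  27.] 0.59 [557.  49.  50.]
bender_base [315. 252. 213. 189.] 0.97 [546.  50.   7.]
bender_base [315. 275.  31.  26.] 0.55 [575.  50.   7.]
square_post [235. 300.  24.  30.] 0.84 [594. -40.  40.]
square_post [517. 180.  74. 157.] 0.66 [460. 256.  40.]
tab [314. 249.  65.  90.] 0.87 [525.  49.  72.]
thick_post [248. 212.  27.  24.] 0.81 [494. -20.  40.]
cone_post [230. 252.  26.  20.] 0.65 [537. -42.  40.]
tube_post [384. 211.  27.  32.] 0.86 [493. 121.  40.]
blade_post [344. 184.  24.  14.] 0.72 [464.  79.  40.]
```

View pics/top0c.png

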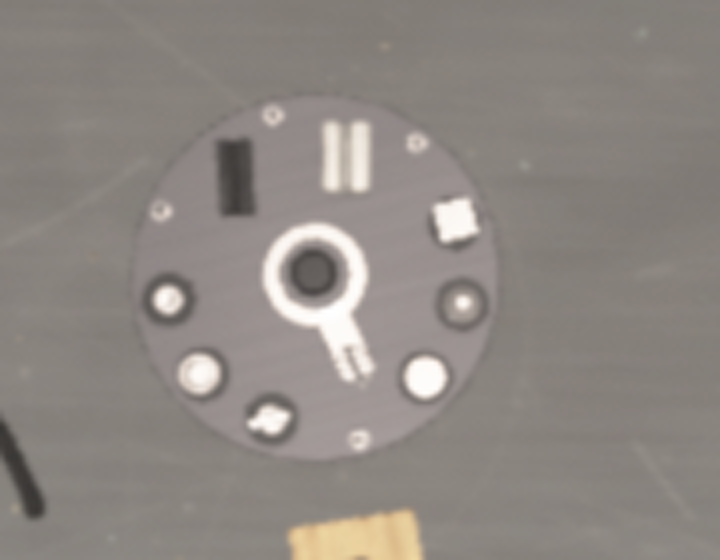

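View pics/w1.png

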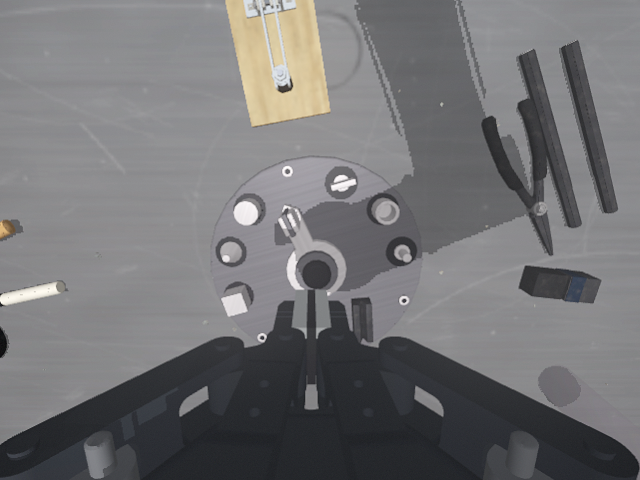

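The top picture (crop) shows the hub at (313,270), the arm pointing to (355,375), and the square post at (456,219), which is the last post counterclockwise (+96°). In the wrist picture the cap is at (316,273), the tab at about (290,218) and the square post at (235,300). Next I fit the plate, then approach.

```bash
python3 - <<'E'
from h import *
from scipy.optimize import least_squares
t=cam("top"); w=cam("wrist")
o=lambda x,y:(210+x/4-.4,180+y/4-.4)
D={96:(o(456,219),(235,298)),64:(o(461,303),None),32:(o(425,376),(246,211)),-32:(o(270,418),(343,183)),-64:(o(200,372),(385,210)),-96:(o(168,298),(402,253))}
for c,i in((t,0),(w,1)):
    def f(p):
        r=[]
        for a,uv in D.items():
            if uv[i]:
                th=p[2]+np.radians(a); z=40 if a!=-96 or i==0 else 40
                r+=list(proj(c,[p[0]+100*np.cos(th),p[1]+100*np.sin(th),z])[0]-uv[i])
        r+=list(proj(c,[p[0],p[1],50])[0]-(o(313,271) if i==0 else (316,272)))
        return r
    s=least_squares(f,[560,48,np.radians(194)],loss='soft_l1')
    print(s.x[:2].round(1),np.degrees(s.x[2]).round(1),np.round(s.fun,1))
    h=s.x[:2]; e=unproj(c,(o(358,362) if i==0 else (290,219)),72)[:2]-h; print("arm",np.degrees(np.arctan2(e[1],e[0]))%360,np.hypot(*e))
E
```

```text
[561.2  49.5] 196.1 [ 0.1 -0.   0.7 -0.3  0.2  0.1 -0.1  0.2 -0.2  0.2 -0.9 -0.3  0.3  0.2]
arm 207.41001675952356 66.50116334936583
[558.1  50.6] 196.3 [-1.5  4.4 -1.4 -0.9 -0.3 -1.9  2.  -0.8  5.1  1.6  0.1  1.5]
arm 201.96887758756662 68.02719223034826
```

```bash
cat >> h.py <<'E'
H=np.array([560.,50.])
def pose(phi,off,z,s,r=66):
    a=np.radians(phi); ur=np.array([np.cos(a),np.sin(a)]); ut=np.array([-ur[1],ur[0]])
    x=np.r_[s*ut,0]; zz=np.array([0,0,-1.]); 
    return np.r_[H+r*ur-off*ut,z], R.from_matrix(np.c_[x,np.cross(zz,x),zz]).as_rotvec()
E
python3 - <<'E'
from h import *
q0=bot.get_state()["qpos"]
S={}
for s in(1,-1):
    qs=[bot.inverse_kinematics(*pose(p,18.5,47,s)) for p in (204,226,248,270,292)]
    S[s]=qs; print(s,[None if q is None else np.round(q,1).tolist() for q in qs])
s=min((s for s in S if all(q is not None for q in S[s])),key=lambda s:max(abs(q[5]) for q in S[s])); print("s",s)
bot.goto(*pose(204,36,120,s)); bot.move_straight(pose(204,36,47,s)[0],150)
f0=np.array(bot.get_state()["force"])
for off in (28,22,18.5):
    bot.move_straight(pose(204,off,47,s)[0],80); print(off,np.round(bot.get_state()["force"]-f0,1))
for p in range(212,277,8):
    P,o=pose(p,18.5,47,s); bot.move_straight(P,60,o); st=bot.get_state(); print(p,np.round(st["force"]-f0,1),round(st["time_s"],1))
st=bot.get_state(); im=bot.get_image("wrist"); save(im,"w2"); save(bot.get_image("top")[180:320,210:390].repeat(4,0).repeat(4,1),"t2")
E
```

```text
1 [[0.4, 0.3, -0.4, 0.0, -0.9, 0.0], [0.3, 0.3, -0.3, 0.0, -0.9, 0.5], [0.3, 0.3, -0.3, 0.0, -1.0, 0.9], [0.3, 0.4, -0.2, 0.0, -1.0, 1.3], [0.2, 0.4, -0.2, 0.0, -1.0, 1.7]]
-1 [None, [0.3, 0.3, -0.3, 0.0, -0.9, -2.7], [0.3, 0.3, -0.3, 0.0, -1.0, -2.2], [0.3, 0.4, -0.2, 0.0, -1.0, -1.8], [0.2, 0.4, -0.2, 0.0, -1.0, -1.4]]
s 1
28 [ 0.4 -1.1 -1. ]
22 [ 0.5 -1.4 -0.1]
18.5 [ 1.  -0.7  0.2]
212 [ 1.  -1.3 -1. ] 8.0
220 [ 0.2 -0.9 -1.3] 8.3
228 [ 0.9 -0.7 -0.1] 8.6
236 [ 0.7 -0.6 -1.1] 8.9
244 [ 1.3 -1.7 -0.3] 9.2
252 [ 0.3 -0.3 -0.8] 9.5
260 [ 1.5 -0.8 -0.3] 9.8
268 [ 1.3 -1.1 -0.8] 10.1
276 [ 1.1 -1.1 -0.5] 10.4
```

View pics/w2.png

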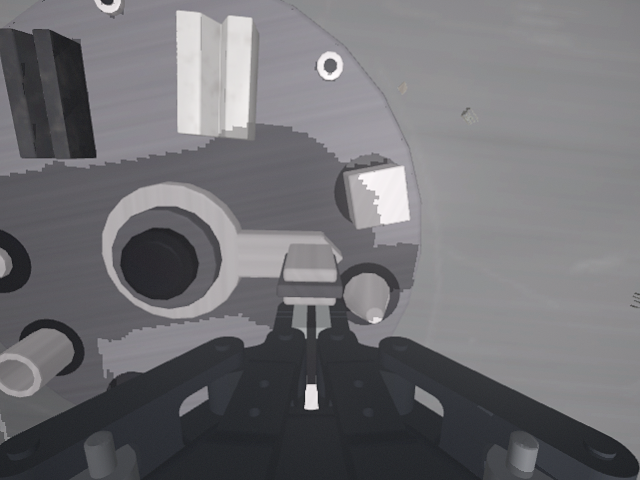

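View pics/t2.png

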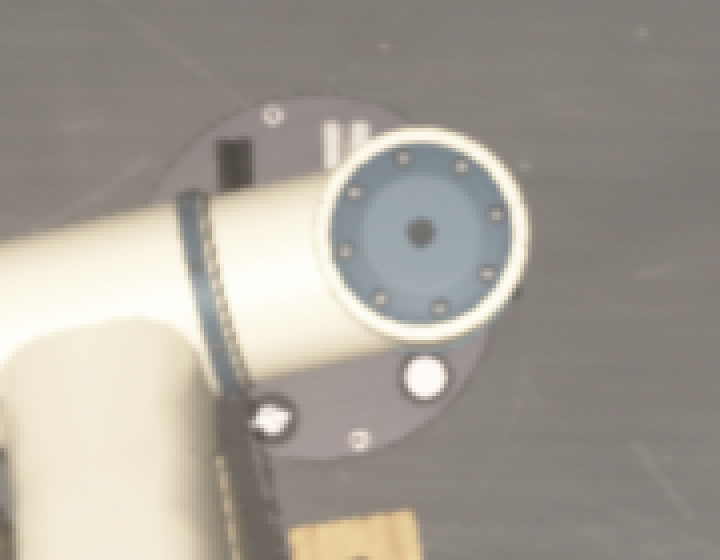

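The arm is following the finger. In the wrist view the tab is at (310,262), the cap at (158,264) and the square post top at (378,197). I refine the hub and target from this picture, push to just short of the target, back off and look.

```bash
python3 - <<'E'
from h import *
c=cam("wrist"); h=unproj(c,(158,264),50)[:2]; q=unproj(c,(378,197),40)[:2]; e=q-h
print("hub",h.round(1),"sq",q.round(1),np.hypot(*e),np.degrees(np.arctan2(e[1],e[0]))%360)
for p in (282,287,290):
    P,o=pose(p,18.5,47,1); bot.move_straight(P,50,o)
P,o=pose(290,45,47,1); bot.move_straight(P,100,o); bot.move_straight(P+[0,0,40],150)
st=bot.get_state(); im=bot.get_image("wrist"); save(im,"w3"); print(st["time_s"])
E
```

```text
hub [564.2  49. ] sq [600.  -40.3] 96.27347662873933 291.82136466483996
12.175
```

View pics/w3.png

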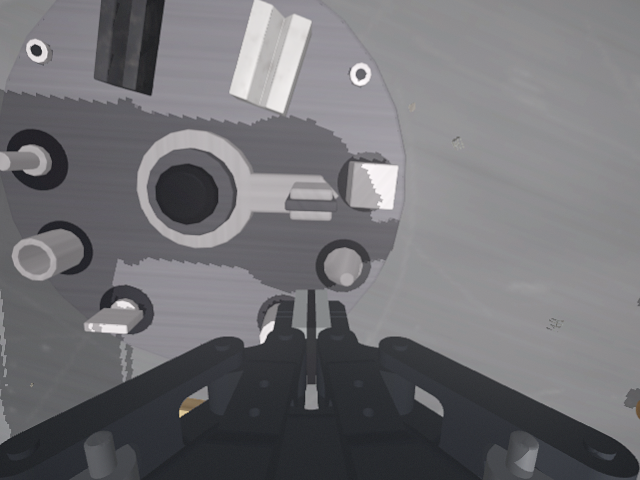

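```bash
python3 - <<'E'
from h import *
c=cam("wrist"); ang=lambda e:round(np.degrees(np.arctan2(e[1],e[0]))%360,1)
h=unproj(c,(186.5,193),50)[:2]; q=unproj(c,(373,185),40)[:2]; print(h.round(1),q.round(1),ang(q-h))
im=cv2.imread("pics/w3.png")
for k,a in enumerate((288,290,292)):
  pass
def P(a,r,z,off=0):
    a=np.radians(a); return [h[0]+r*np.cos(a)-off*np.sin(a),h[1]+r*np.sin(a)+off*np.cos(a),z]
crop=cv2.resize(im[140:250,130:420],None,fx=2.75,fy=2.75,interpolation=cv2.INTER_CUBIC)
for a,col in((286,(0,0,255)),(290,(0,255,0)),(294,(255,0,0))):
    for r,z,o in((82,30,0),(40,30,11),(40,30,-11),(54,72,7.5),(78,72,7.5),(78,72,-7.5),(54,72,-7.5),(100,40,0)):
        u=(proj(c,P(a,r,z,o))[0]-[130,140]+.5)*2.75; cv2.circle(crop,tuple(int(v) for v in u),2,col,-1)
cv2.imwrite("pics/w3c.png",crop)
E
```

```text
[563.2  49. ] [599.  -40.6] 291.8
```

View pics/w3c.png

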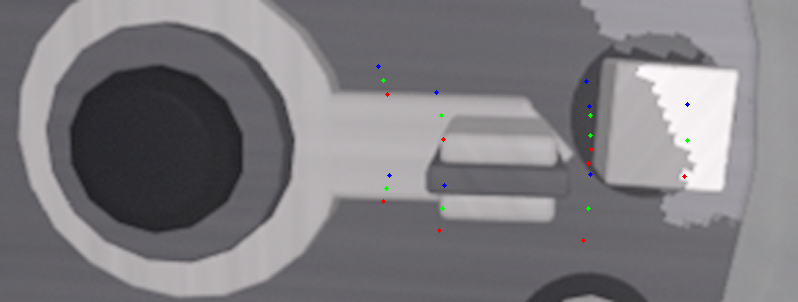

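The nose at crop (573,155) and the bar edges put the arm at about 287°. The post top at (687,127) is at about 291.5°, so another 4.6° is needed.

```bash
python3 - <<'E'
from h import *
z0=bot.get_state()["ee_pos"][2]
P,o=pose(290,45,47,1); bot.move_straight(P,150)
P,o=pose(290,24,47,1); bot.move_straight(P,80)
P,o=pose(294.6,18.5,47,1); bot.move_straight(P,40,o)
P,o=pose(294.6,45,47,1); bot.move_straight(P,100); bot.move_straight(P+[0,0,40],150)
im=bot.get_image("wrist"); save(im,"w4"); c=cam("wrist"); print(bot.get_state()["time_s"])
u=np.round(proj(c,[563,49,50])[0]).astype(int); print(u); y,x=u[1]-60,u[0]-60
cv2.imwrite("pics/w4c.png",cv2.resize(im[max(y,0):y+120,max(x,0):x+290,::-1],None,fx=2.75,fy=2.75,interpolation=cv2.INTER_CUBIC))
h=unproj(c,u.astype(float),50); print(h)
print(u-[x,y],[((proj(c,[563+100*np.cos(np.radians(a)),49+100*np.sin(np.radians(a)),40])[0]-[x,y])*2.75).round() for a in(290,292,294)], [((proj(c,[563+82*np.cos(np.radians(a)),49+82*np.sin(np.radians(a)),30])[0]-[x,y])*2.75).round() for a in(290,292,294)])
E
```

```text
14.3667
[187 194]
[562.90366281  48.78852057  50.        ]
[60 60] [array([691., 199.]), array([693., 181.]), array([694., 163.])] [array([595., 184.]), array([597., 170.]), array([597., 156.])]
```

View pics/w4c.png

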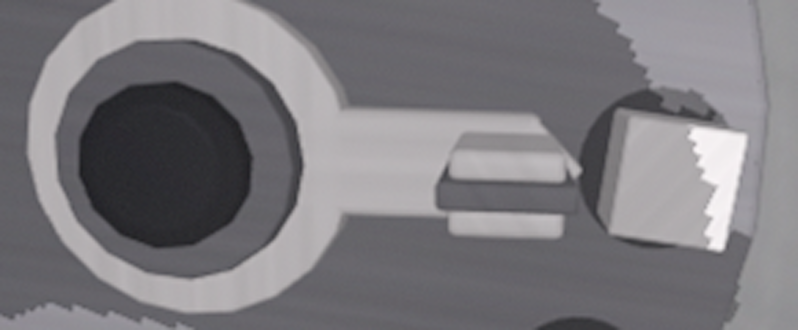

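The nose at (580,171) and the post top at (683,181) both fit 292°, so the arm is aligned. Next I press the cap.

```bash
python3 - <<'E'
from h import *
p=bot.get_state()["ee_pos"]; C=np.array([562,49.3])
bot.move_straight([p[0],p[1],110],150); bot.move_straight([*C,110],150); bot.move_straight([*C,56],100)
f0=np.array(bot.get_state()["force"])
for z in (52,50,48,46,44,43,42,41.5,41):
    bot.move_straight([*C,z],30); st=bot.get_state(); f=st["force"]-f0; print(z,st["ee_pos"].round(1),f.round(1))
    if f[2]>25: break
bot.pause(0.3); print(np.round(bot.get_state()["force"]-f0,1))
bot.move_straight([*C,120],120)
bot.move_straight([p[0],p[1],110],150)
im=bot.get_image("wrist"); save(im,"w5"); print(bot.get_state()["time_s"])
E
```

```text
52 [562.1  49.3  52.2] [-1.5 -1.8 -0.9]
50 [562.1  49.3  50. ] [-1.2 -0.8  0.3]
48 [562.1  49.3  48.1] [-3.  -0.2  0.7]
46 [562.1  49.3  45.9] [-1.2 -0.8  1.6]
44 [562.1  49.3  43.8] [-1.5  0.1 -0.5]
43 [562.1  49.4  42.9] [-1.3 -0.6  1.4]
42 [562.1  49.3  42.1] [-1.7 -0.8  2.7]
41.5 [562.2  49.3  42.1] [-3.3 -0.   5.3]
41 [562.2  49.3  42. ] [-3.   0.3  8.8]
[-4.3 -0.5  9.2]
20.1583
```

View pics/w5.png

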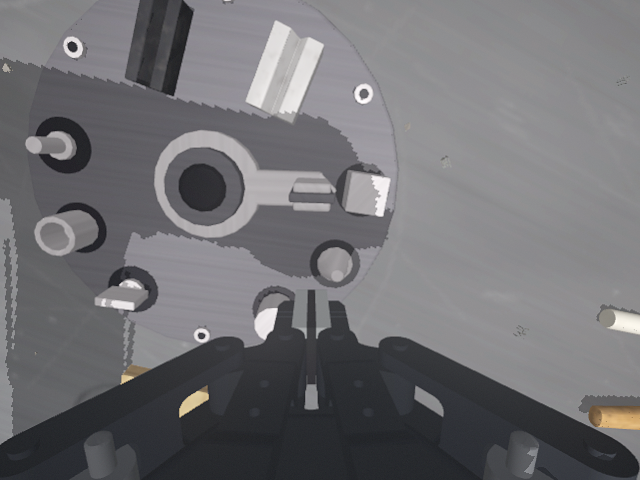

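The finger stopped hard at 42.0 mm, so the cap is on its stop. It now sits low in the collar at (202,187). The arm still points at the square post (367,193), and the dies look undisturbed.

```bash
python3 -c "
from h import *
print(bot.close_job())"
```

```text
the job is handed in; nothing more can be done
None
```

The selector arm points at the square post, to within about a degree by the wrist camera, the lock cap is fully down on its stop (finger stopped at 42 mm), and the job is handed in; no verdict was returned.

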